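Set up the butter press with the tall spacer

TASK

Set up the wooden butter press for thick pats: put the tall orange spacer frame squarely into the pocket between the corner guides, flat on the metal die plate that already lies there, then set the pale wooden pressing disc with the red knob on top of it, knob up. Lower the parts gently into place and do not drop them; the thin blue spacer and the dark stamp are not needed.

Things in the scene. Friction and masses are not known exactly. Their poses are not given: they have to be found in the camera images.
- pocket (a point): Butter press, fixed to the table: pale wooden base 130 x 130 mm, 12 mm thick, with four L-shaped corner guides that form a square pocket 74 x 74 mm inside; the guides are 10 mm thick and stand 48 mm above the base's top (60 mm above the table). In the middle of each side there is a 46 mm wide gap between the guides for a finger. This point is the centre of the pocket's floor, 12 mm above the table; x and y run along the pocket's sides, z up.
- die_mid (a point): Aluminium die plate, loose, 60 x 60 x 14 mm, already lying flat in the pocket, about square to it; it stays there. The point is its centre; z up, x and y along its sides.
- spacer_mid (a point): Orange plastic spacer, a square frame 60 x 60 mm outside, 38 x 38 mm inside, 24 mm high, about 60 g, lying flat on the table; it can be grasped across two opposite outer faces, and goes into the pocket any quarter turn round. The point is its centre, 12 mm above its underside; x and y along its sides, z up. Seated on the die, its centre is 26 mm above the pocket's floor. A blue frame of the same plan but only 12 mm high lies about as well: not that one.
- disc_mid (a point): Pressing disc: pale wooden round disc, 60 mm diameter and 12 mm thick, with an upright round red knob on its centre, 24 mm diameter and 40 mm high (52 mm in all, about 90 g), standing knob up on the table. The point is on its axis half-way up, 26 mm above its underside (12 to 52 mm is knob); z up. Seated on the spacer, this point is 64 mm above the pocket's floor. A darker, wider stamp (74 mm) with a steel knob stands about as well: not that one.
There are look-alikes about, which are no part of the job. Several things look just like the part that bears spacer_mid: the one meant starts farthest to the robot's left. There is more than one size of the part that bears die_mid; the job needs the larger.

How it is judged:
On the way:
1. the orange spacer lies flat and square in the pocket on the die plate, let go (z of spacer_mid in the frame of pocket between 0.022 and 0.03 m and horizontal distance between spacer_mid and pocket below 0.013 m and angle between spacer_mid's own z axis and vertical below 0.1 rad and (angle between the x axis of spacer_mid and the x axis of pocket, either way round below 0.2 rad or angle between the x axis of spacer_mid and the y axis of pocket, either way round below 0.2 rad) and contact force between the fingers and spacer below 0.2 N), for 0.2 s.
At the end, for the whole second after the job is handed in: Die plate on the pocket floor, orange spacer flat on it, disc flat on the spacer, knob up: each within 13 mm of the pocket's centre line, heights within 4 mm (disc 5), spacer and disc level within 0.1 rad, spacer square within 0.2 rad (any quarter turn), all let go and at rest (all of step 1 and z of die_mid in the frame of pocket between 0.003 and 0.011 m and horizontal distance between each of die_mid, disc_mid and pocket below 0.013 m and z of disc_mid in the frame of pocket between 0.059 and 0.069 m and angle between disc_mid's own z axis and vertical below 0.1 rad and contact force between the fingers and disc below 0.2 N and linear speed of each of spacer, disc below 0.02 m/s); the robot touches nothing.
It fails at once if the orange spacer is dropped or thrown (falls free at over 0.8 m/s) (linear speed of spacer above 0.8 m/s and contact force between anything else and spacer below 0.05 N).
It fails at once if the pressing disc is dropped or thrown (falls free at over 0.8 m/s) (linear speed of disc above 0.8 m/s and contact force between anything else and disc below 0.05 N).
It also fails if it takes over 61 s, if anything falls off the work surface, if the arm or the gripper's body presses on something with over 40 N, if the wrist force passes 120 N, or if a joint passes its speed limit or range.

ROBOT

A 6-joint arm with a two-finger parallel gripper is mounted at the origin on the work surface. World frame = base frame: x ahead of the robot, y to its left, z up, the work surface at z = 0. Lengths are in m, angles in rad, forces in N, time in s.
With the tool pointing down it reaches from about 0.35 to 0.775 m from the base axis. Payload 7.3 kg.
Tool frame: the origin (TCP) lies at the centre of the arm's flange, where the gripper is bolted on; the fingertips stand 178 mm ahead of it and the grasp point (between the pads) lies 159 mm ahead of it; z points along the fingers, y is the line along which they close (so a half turn about z gives the same grasp; the last joint's range is limited). The gripper opens to 92 mm and grips with 3 to 60 N. Pads are 19 mm wide; open, the fingers measure 130 mm over their backs; the gripper's body (75 mm by 190 mm) begins 47 mm behind the grasp point.
Start: joints at [1.112, 0.342, 1.524, -0, 1.275, -0.146], TCP at [0.162, 0.5, 0.405] pointing down, gripper open.
Joint ranges: [-2.53, 2.53], [-0.77, 2.02], [0.04, 2.7], [-1, 4.14], [0.28, 2.66], [-3.11, 3.11]. Speed limits (rad/s): [2.57, 2.57, 3.14, 3.14, 3.14, 3.14].

INTERFACE

Orientations are given as [roll, pitch, yaw] about the fixed x, y, z axes, in that order (R = Rz(yaw) Ry(pitch) Rx(roll)).
In Python, from cell import telemetry, vision, ticket gives the robot as it stands.
- The arm moves only by the shell command python3 -m crank 'ROWS' [FORCE]. ROWS is JSON, a list of rows, each a list of 5 numbers: the gripper command: -1 is shut, 1 is fully open, values between are in proportion, then the shift along the tool's x, y, z in mm, then the turn about the tool's z in rad. In form: [[fingers, dx, dy, dz, roll], ...]. A call has 1 to 12 rows; each row is the pose to reach, as a shift and turn from the pose commanded when the call began, along the tool's axes at that moment; what a row does not reach only later rows make up. A row lasts 1/12 s, in which the tool goes at most 41.7 mm and 7.16 degrees, less where a joint would pass 70% of its speed; a pose out of reach is approached as far as the arm can. A call with a gripper value outside its range is refused whole. The fingers move at their own pace and stop on an object; FORCE is the grip in N (left out, the last holds). Time passes only in rows, so rows that repeat a pose let the fingers close. It gives the time, the measured TCP pose, the force, the opening and the grip force at its end, in the units of the state.
- telemetry.observe(): the state, without advancing time (a new reading comes with each control period).
- vision.read_camera(name): name is "side" or "top"; returns (picture, depth): 400x640x3 uint8, red, green, blue; 400x640 float32, m along the optical axis (not along the pixel's ray), 0 where there is no reading.
- vision.get_calibration(name): a dict with "camera_matrix" (3x3 intrinsics, pixels), "rvec" (rotation vector, rad) and "tvec" (3), from world to camera coordinates, as OpenCV has them. Camera axes: x right, y down, z forward; pixel columns grow to the right and rows downward; lengths in m; the calibration is good to about 2 mm. A picture is of the moment at which its call begins. get_calibration takes no time and is no camera call.
- ticket.hand_in(): hands the job in; it is judged then, once.
The state is a dict: "time": time; "qpos": joint angles; "qvel": joint speeds; "joint_efforts": joint torques, N m; "tool_pos": TCP position; "tool_rot": TCP orientation; "contact_force": force on the tool from outside, world axes, zero at the start; "torque": the same for the moment, N m; "opening": finger opening in m; "grip_force": force on a finger pad.
Only numpy, scipy, OpenCV 4.12 (cv2) and the standard library are available. Lean on these libraries where they do the work, as an engineer would, in place of code of your own. Each camera call takes 0.05 s, during which the arm holds its last target. There are 200 camera calls.

## Working session

There is one attempt and no reset: what is moved stays moved. The work goes in short steps, Python scripts to look and compute and a shell command to move; the robot and the scene stay as the last step left them, time stands still between calls to the robot, and variables do not carry over. Pictures are saved under pics/ and viewed, at most 10 in all, crops included, and the job is handed in when it is done.

```bash
mkdir -p pics; ls; cat > h.py <<'E'
import numpy as np,cv2
from cell import telemetry,vision,ticket
def cal(n):
    c=vision.get_calibration(n);K=np.array(c['camera_matrix'],float);R=cv2.Rodrigues(np.array(c['rvec'],float))[0];t=np.array(c['tvec'],float).ravel();return K,R,t
def plane(n,uv,z):
    K,R,t=cal(n);o=-R.T@t;uv=np.atleast_2d(uv).astype(float)
    d=(R.T@np.linalg.inv(K)@np.c_[uv,np.ones(len(uv))].T).T
    return o+d*((z-o[2])/d[:,2])[:,None]
def cloud(n,D):
    K,R,t=cal(n);v,u=np.mgrid[:D.shape[0],:D.shape[1]]
    p=np.stack([(u-K[0,2])/K[0,0]*D,(v-K[1,2])/K[1,1]*D,D],-1)-t
    return p@R
def save(n,f):
    a,D=vision.read_camera(n);cv2.imwrite(f'pics/{f}.png',a[...,::-1]);np.savez(f'{f}.npz',a=a,D=D);return a,D
E
python3 - <<'E'
from h import *
for n in('top','side'):
    save(n,n+'0');K,R,t=cal(n);print(n,K.round(1).tolist(),(-R.T@t).round(3),R[2].round(2))
print(telemetry.observe())
E
```

```text
pics
top [[400.2, 0.0, 321.2], [0.0, 400.2, 194.6], [0.0, 0.0, 1.0]] [ 0.329 -0.031  1.083] [ 0.21 -0.01 -0.98]
side [[484.3, 0.0, 316.6], [0.0, 484.3, 190.1], [0.0, 0.0, 1.0]] [ 0.074 -0.671  0.859] [ 0.42  0.57 -0.71]
{'time': 0.1, 'qpos': array([ 1.11200934e+00,  3.42650334e-01,  1.52491203e+00, -1.62773923e-05,
        1.27540012e+00, -1.46031788e-01]), 'qvel': array([ 6.36062050e-04, -3.07010088e-03, -1.84183179e-03,  8.43651861e-05,
       -1.39351285e-03,  5.44876799e-04]), 'joint_efforts': array([ 1.20487937e-03, -4.32011032e+01, -2.44695550e+01,  7.18683307e-02,
        5.26807085e-02, -8.07576930e-05]), 'tool_pos': array([0.16147662, 0.49942593, 0.404119  ]), 'tool_rot': array([-3.14023514e+00, -1.83928544e-04,  2.82884208e+00]), 'contact_force': array([0.62598   , 0.00169685, 0.17373752]), 'torque': array([ 0.03556778, -0.02008771, -0.01039447]), 'grip_force': 0.0, 'opening': 0.09188337874657801}
```

View pics/top0.png

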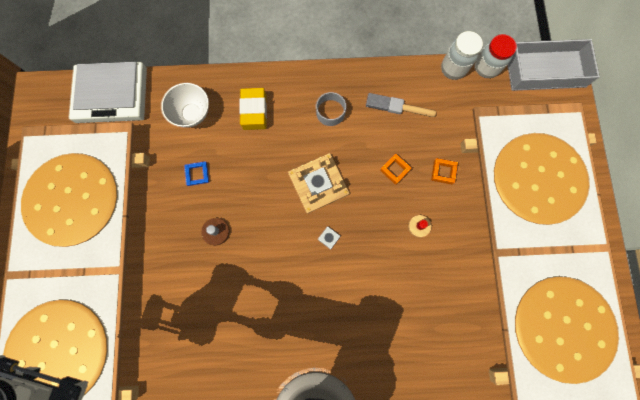

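View pics/side0.png

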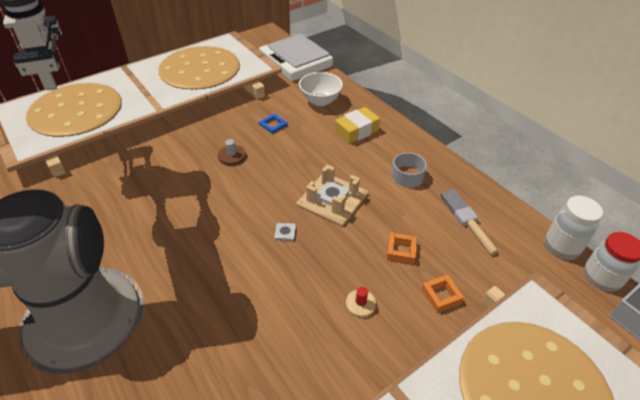

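Top view: orange frames are at (396,168) and (445,171). Image left is the robot's left (+y), so the one at (396,168) is meant. The press is at (318,183) with a die plate in it, and a smaller loose die sits at (329,238). The pale disc with the red knob is at (420,226); the dark stamp (215,231) and blue frame (197,174) are not needed. Side view: the orange frame meant is at (403,248), the other at (443,293), and the disc at (361,302).

```bash
python3 - <<'E'
from h import *
z=np.load('top0.npz');a,D=z['a'],z['D'];P=cloud('top',D)
hsv=cv2.cvtColor(a,cv2.COLOR_RGB2HSV);H,S,V=[hsv[...,i].astype(int) for i in range(3)]
b=np.zeros(H.shape,bool);b[145:255,280:470]=1
m=((H<16)&(H>5)&(S>215)&(V>150)&b).astype(np.uint8)
for c in cv2.findContours(m,cv2.RETR_EXTERNAL,2)[0]:
    if cv2.contourArea(c)<100:continue
    mask=np.zeros_like(m);cv2.drawContours(mask,[c],-1,1,-1)
    pts=P[(mask>0)&(m>0)];top=pts[pts[:,2]>np.percentile(pts[:,2],95)-.006]
    w=plane('top',c[:,0],.024)[:,:2].astype(np.float32)
    print('orange',c[:,0].mean(0),np.percentile(pts[:,2],[5,50,95]).round(3),len(top),cv2.minAreaRect(w),cv2.minAreaRect(top[:,:2].astype(np.float32)))
# red knob
m=((H<6)|(H>174))&(S>180)&(V>100)&b
print('knob',P[m].mean(0),np.percentile(P[m][:,2],[5,95]))
k=P[m];k=k[k[:,2]>.045];print(k.mean(0),len(k))
# disc: height ~12mm around
q=P[200:255,400:445].reshape(-1,3);q=q[(q[:,2]>.008)&(q[:,2]<.016)];print('disc',cv2.minEnclosingCircle(q[:,:2].astype(np.float32)),len(q))
# base top
B=P[145:220,280:355].reshape(-1,3)
q=B[(B[:,2]>.007)&(B[:,2]<.07)];print('base',cv2.minAreaRect(q[:,:2].astype(np.float32)))
q=B[(B[:,2]>.053)&(B[:,2]<.065)];print('guides',cv2.minAreaRect(q[:,:2].astype(np.float32)),len(q))
q=B[(B[:,2]>.021)&(B[:,2]<.03)];print('die',cv2.minAreaRect(q[:,:2].astype(np.float32)),np.median(q,0),len(q))
cr=cv2.resize(a[140:260,280:470,::-1],None,fx=4,fy=4,interpolation=2);cv2.imwrite('pics/crop1.png',cr)
E
```

```text
orange [445.9047619  170.19047619] [0.002 0.022 0.027] 168 ((0.6082807779312134, -0.3786061704158783), (0.06495019048452377, 0.06632493436336517), 76.326171875) ((0.6110221743583679, -0.38147372007369995), (0.06089625507593155, 0.06121654808521271), 77.26280975341797)
knob [ 0.46127478 -0.29754663  0.04823236] [0.02996236 0.05435713]
[ 0.46225498 -0.29903596  0.05172342] 57
disc ((0.4623318910598755, -0.30033525824546814), 0.029842469841241837) 282
base ((0.5973523259162903, -0.03237580507993698), (0.13482345640659332, 0.12978893518447876), 22.222614288330078)
guides ((0.5957142114639282, -0.03309508413076401), (0.09475073218345642, 0.09395993500947952), 22.20322036743164) 227
die ((0.5950121879577637, -0.032895777374506), (0.09307773411273956, 0.09289948642253876), 22.592802047729492) [ 0.595181   -0.03143319  0.02598094] 497
```

View pics/crop1.png

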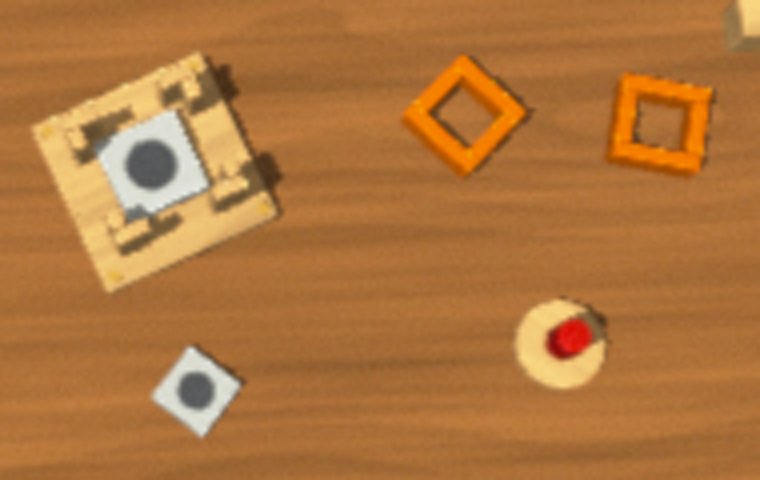

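The crop confirms it: the left orange frame (full-image (396,168)) is the one meant, with the larger die in the press. My mask missed that frame, so I'm measuring it again.

```bash
python3 - <<'E'
from h import *
z=np.load('top0.npz');a,D=z['a'],z['D'];P=cloud('top',D)
hsv=cv2.cvtColor(a,cv2.COLOR_RGB2HSV);H,S,V=[hsv[...,i].astype(int) for i in range(3)]
Q=P[148:190,375:419].reshape(-1,3)
m=((H<16)&(S>200)&(V>140))[148:190,375:419].ravel()
q=Q[m];print(np.percentile(q[:,2],[5,50,95]))
q=Q[(Q[:,2]>.018)&(Q[:,2]<.03)];print(cv2.minAreaRect(q[:,:2].astype(np.float32)),len(q))
u=np.argwhere((H<16)&(S>200)&(V>140));u=u[(u[:,0]>148)&(u[:,0]<190)&(u[:,1]>375)&(u[:,1]<419)]
print(cv2.minAreaRect(plane('top',u[:,::-1],.024)[:,:2].astype(np.float32)))
z=np.load('side0.npz');P=cloud('side',z['D'])
Q=P[225:270,380:425].reshape(-1,3);q=Q[(Q[:,2]>.018)&(Q[:,2]<.03)];print('side',cv2.minAreaRect(q[:,:2].astype(np.float32)),len(q))
Q=P[160:230,290:375].reshape(-1,3);q=Q[(Q[:,2]>.053)&(Q[:,2]<.065)];print('side',cv2.minAreaRect(q[:,:2].astype(np.float32)),len(q))
Q=P[280:325,335:385].reshape(-1,3);q=Q[(Q[:,2]>.008)&(Q[:,2]<.016)];print('side disc',cv2.minEnclosingCircle(q[:,:2].astype(np.float32)),len(q))
print(cv2.Rodrigues(np.zeros(3))[0][0,0])
E
```

```text
[-0.00144515  0.02060729  0.02618873]
((0.6229763627052307, -0.24780750274658203), (0.058788858354091644, 0.06149619072675705), 42.223045349121094) 301
((0.6209015250205994, -0.2456754893064499), (0.06200761720538139, 0.06752943992614746), 42.72847366333008)
side ((0.6228722333908081, -0.24900290369987488), (0.06213509663939476, 0.05996213108301163), 42.83859634399414) 420
side ((0.5948970317840576, -0.03473436087369919), (0.0969921424984932, 0.09565262496471405), 22.250444412231445) 269
side disc ((0.4624491035938263, -0.3023219108581543), 0.031240129843354225) 441
1.0
```

```bash
cat >> h.py <<'E'
from scipy.spatial.transform import Rotation as Ro
def go(x,y,z,yaw=None):
    "shift (mm, tool axes) and roll to bring TCP to x,y,z, yaw in deg"
    s=telemetry.observe();R=Ro.from_euler('xyz',s['tool_rot'])
    d=R.inv().apply(np.array([x,y,z])-s['tool_pos'])*1000
    yw=np.degrees(s['tool_rot'][2]);r=0 if yaw is None else -np.radians((yaw-yw+180)%360-180)
    print('t',round(s['time'],2),'pos',s['tool_pos'].round(4),'yaw',yw.round(1),'->',d.round(1),round(r,3),'q',s['qpos'].round(2),'grip',s['grip_force'],s['opening'],'F',s['contact_force'].round(1))
E
python3 -c "
from h import *
go(.623,-.248,.32,132.5)"
```

```text
t 0.1 pos [0.1615 0.4994 0.4041] yaw 162.1 -> [-669.1 -569.1   84.8] 0.516 q [ 1.11  0.34  1.52 -0.    1.28 -0.15] grip 0.0 0.09188337874657801 F [0.6 0.  0.2]
```

```bash
python3 -m crank '[[1,-335,-285,42,0.26],[1,-335,-285,42,0.26],[1,-335,-285,42,0.26],[1,-335,-285,42,0.26],[1,-335,-285,42,0.26],[1,-335,-285,42,0.26],[1,-335,-285,42,0.26],[1,-335,-285,42,0.26],[1,-335,-285,42,0.26],[1,-335,-285,42,0.26],[1,-335,-285,42,0.26],[1,-335,-285,42,0.26]]'; python3 -c "
from h import *
go(.623,-.248,.32,132.5)"
```

```text
time: 1.1
tool_pos: [0.3946, 0.1219, 0.3622]
tool_rot: [-3.141, 0.001, 2.564]
contact_force: [-0.1, -0.3, -0.4]
opening: 0.0915
grip_force: 0.0
t 1.1 pos [0.3946 0.1219 0.3622] yaw 146.9 -> [-393.3 -185.2   42.6] 0.251 q [ 0.11  0.18  1.87 -0.    1.08 -0.88] grip 0.0 0.09145231916090511 F [-0.1 -0.3 -0.4]
```

```bash
python3 -m crank '[[1,-393,-185,43,0.25],[1,-393,-185,43,0.25],[1,-393,-185,43,0.25],[1,-393,-185,43,0.25],[1,-393,-185,43,0.25],[1,-393,-185,43,0.25],[1,-393,-185,43,0.25],[1,-393,-185,43,0.25],[1,-393,-185,43,0.25],[1,-393,-185,43,0.25],[1,-393,-185,43,0.25],[1,-393,-185,43,0.25]]'; python3 - <<'E'
from h import *
go(.623,-.248,.20,132.5)
for n in('top','side'):
    a,D=save(n,n+'1');P=cloud(n,D)
    hsv=cv2.cvtColor(a,cv2.COLOR_RGB2HSV);m=(hsv[...,0]<16)&(hsv[...,1]>200)&(hsv[...,2]>120)
    m&=(P[...,2]>.018)&(P[...,2]<.03)&(abs(P[...,0]-.623)<.05)&(abs(P[...,1]+.248)<.05)
    print(n,m.sum(),cv2.minAreaRect(P[m][:,:2].astype(np.float32)) if m.sum()>9 else '')
E
```

```text
time: 2.1
tool_pos: [0.6236, -0.2464, 0.3176]
tool_rot: [-3.141, -0.0, 2.316]
contact_force: [-0.6, 1.7, -0.3]
opening: 0.0918
grip_force: 0.0
t 2.1 pos [ 0.6236 -0.2464  0.3176] yaw 132.7 -> [ -0.8  -1.4 117.6] 0.003 q [-0.49  0.68  1.2  -0.    1.27 -1.24] grip 0.0 0.0918231876625185 F [-0.6  1.7 -0.3]
top 0 
side 0
```

```bash
python3 -m crank '[[1,0,-1,30,0],[1,0,-1,60,0],[1,0,-1,60,0],[1,0,-1,60,0]]'; python3 - <<'E'
from h import *
go(.623,-.248,.181,132.5)
a,D=save('side','side2')
cv2.imwrite('pics/crop2.png',cv2.resize(a[130:290,310:490,::-1],None,fx=3.5,fy=3.5))
E
```

```text
time: 2.53
tool_pos: [0.6213, -0.2421, 0.2589]
tool_rot: [-3.141, -0.004, 2.32]
contact_force: [-0.1, -0.4, 0.5]
opening: 0.0915
grip_force: 0.0
t 2.53 pos [ 0.6213 -0.2421  0.2589] yaw 132.9 -> [-5.8 -2.7 77.9] 0.008 q [-0.49  0.73  1.27  0.    1.14 -1.24] grip 0.0 0.09146736736863208 F [-0.1 -0.4  0.5]
```

View pics/crop2.png

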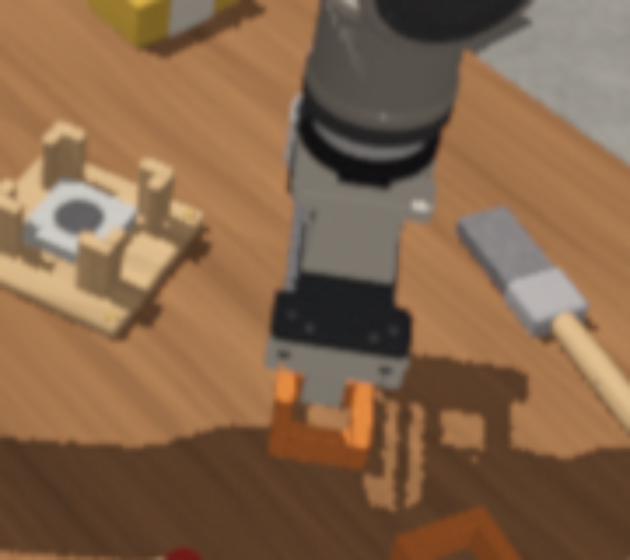

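The crop shows the gripper above the meant frame, the closing line running along the view, and the frame at about (402,250) full-image. The frame looks centred between the finger's sides.

```bash
python3 -m crank '[[1,-3,-2,20,0.007],[1,-6,-3,40,0.007],[1,-6,-3,50,0.007],[1,-6,-3,50,0.007],[1,-6,-3,50,0.007]]'; python3 - <<'E'
from h import *
go(.623,-.248,.181,132.5)
E
```

```text
time: 3.0
tool_pos: [0.624, -0.2501, 0.211]
tool_rot: [3.141, 0.001, 2.312]
contact_force: [1.0, 0.2, 0.6]
opening: 0.0917
grip_force: 0.0
t 3.0 pos [ 0.624  -0.2501  0.211 ] yaw 132.5 -> [ 2.2  0.6 30. ] -0.0 q [-0.5   0.79  1.29  0.    1.05 -1.24] grip 0.0 0.09166342588517855 F [1.  0.2 0.6]
```

```bash
python3 -m crank '[[1,2,0,10,0],[1,2,0,20,0],[1,2,0,26,0],[1,2,0,30,0],[1,2,0,30,0],[1,2,0,30,0]]'; python3 - <<'E'
from h import *
go(.623,-.248,.181,132.5)
E
```

```text
time: 3.5
tool_pos: [0.6224, -0.2488, 0.1794]
tool_rot: [-3.142, -0.0, 2.312]
contact_force: [0.1, 0.7, 0.5]
opening: 0.0919
grip_force: 0.0
t 3.5 pos [ 0.6224 -0.2488  0.1794] yaw 132.5 -> [ 0.2  1.  -1.6] -0.001 q [-0.49  0.83  1.32  0.    1.   -1.24] grip 0.0 0.09193776617899488 F [0.1 0.7 0.5]
```

```bash
python3 -m crank '[[0.3,0,0,-1,0],[0.2,0,0,-1,0],[0.1,0,0,-1,0],[0,0,0,-1,0],[-0.2,0,0,-1,0],[-0.2,0,0,-1,0],[-0.4,0,0,-1,0],[-0.4,0,0,-1,0],[-0.4,0,0,-1,0],[-0.4,0,0,-1,0]]' 12; python3 -m crank '[[-0.4,0,0,-5,0],[-0.4,0,0,-12,0],[-0.4,0,0,-20,0],[-0.4,0,0,-35,0],[-0.4,0,0,-50,0],[-0.4,0,0,-70,0],[-0.4,0,0,-90,0],[-0.4,0,0,-90,0],[-0.4,0,0,-90,0]]'
python3 - <<'E'
from h import *
go(.5955,-.034,.28,112.2)
E
```

```text
time: 4.33
tool_pos: [0.6224, -0.2488, 0.1808]
tool_rot: [3.141, 0.0, 2.312]
contact_force: [0.2, -0.0, 0.5]
opening: 0.0599
grip_force: 12.0
time: 5.08
tool_pos: [0.6226, -0.2489, 0.2726]
tool_rot: [3.14, 0.003, 2.312]
contact_force: [-0.9, 1.2, -1.3]
opening: 0.0599
grip_force: 12.0
t 5.08 pos [ 0.6226 -0.2489  0.2726] yaw 132.5 -> [176.9 125.1  -7.9] 0.354 q [-0.49  0.72  1.25  0.    1.17 -1.24] grip 11.999929547309875 0.059935423123545016 F [-0.9  1.2 -1.3]
```

```bash
python3 -m crank '[[-0.4,15,10,-4,0.05],[-0.4,40,28,-8,0.1],[-0.4,65,46,-8,0.15],[-0.4,90,63,-8,0.2],[-0.4,115,81,-8,0.25],[-0.4,140,99,-8,0.3],[-0.4,158,112,-8,0.354],[-0.4,170,120,-8,0.354],[-0.4,177,125,-8,0.354],[-0.4,177,125,-8,0.354],[-0.4,177,125,-8,0.354],[-0.4,177,125,-8,0.354]]'
python3 - <<'E'
from h import *
go(.5955,-.034,.225,112.2)
z=save('top','top3');
for n in('top','side'):
    a,D=save(n,n+'3');P=cloud(n,D)
    hsv=cv2.cvtColor(a,cv2.COLOR_RGB2HSV);m=(hsv[...,0]<16)&(hsv[...,1]>200)&(hsv[...,2]>100)
    m&=(P[...,2]>.08)&(P[...,2]<.14)&(abs(P[...,0]-.595)<.06)&(abs(P[...,1]+.034)<.06)
    q=P[m];print(n,len(q),len(q) and (np.percentile(q[:,2],[2,98]),cv2.minAreaRect(q[:,:2].astype(np.float32))))
cv2.imwrite('pics/crop3.png',cv2.resize(a[110:240,260:420,::-1],None,fx=4,fy=4))
E
```

```text
time: 6.08
tool_pos: [0.5954, -0.0351, 0.2785]
tool_rot: [-3.142, 0.0, 1.957]
contact_force: [-0.7, 0.1, -1.3]
opening: 0.06
grip_force: 12.0
t 6.08 pos [ 0.5954 -0.0351  0.2785] yaw 112.2 -> [ 1.   0.5 53.5] -0.001 q [-0.19  0.59  1.49 -0.    1.06 -0.57] grip 11.999874114990234 0.06002414937156992 F [-0.7  0.1 -1.3]
top 0 0
side 0 0
```

View pics/crop3.png

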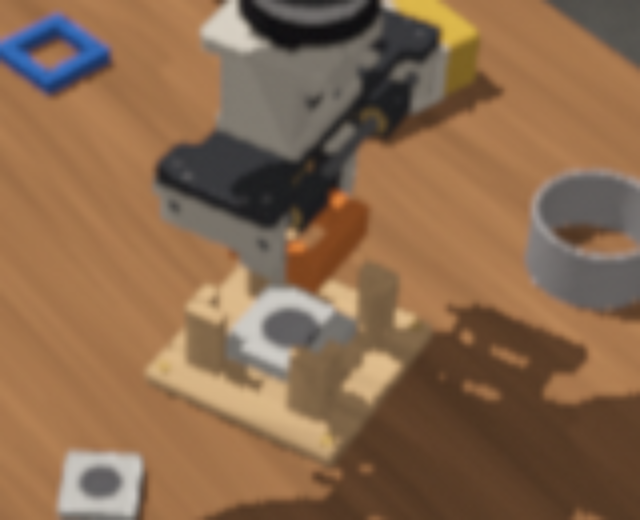

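The crop shows the frame gripped level above the pocket, fingers lined up with two opposite gaps, and the die lying in the pocket at about (332,192) full-image. Now lowering.

```bash
python3 -m crank '[[-0.4,1,0.5,6,0],[-0.4,1,0.5,14,0],[-0.4,1,0.5,24,0],[-0.4,1,0.5,34,0],[-0.4,1,0.5,44,0],[-0.4,1,0.5,52,0],[-0.4,1,0.5,58,0],[-0.4,1,0.5,63,0],[-0.4,1,0.5,66,0],[-0.4,1,0.5,67,0],[-0.4,1,0.5,68,0],[-0.4,1,0.5,68,0]]'
python3 -c "
from h import *
go(.5955,-.034,.2068,112.2)"
```

```text
time: 7.23
tool_pos: [0.5953, -0.0327, 0.2109]
tool_rot: [3.141, 0.0, 1.958]
contact_force: [0.4, 1.2, -1.3]
opening: 0.0599
grip_force: 12.0
t 7.23 pos [ 0.5953 -0.0327  0.2109] yaw 112.2 -> [-1.2 -0.3  4.1] -0.0 q [-0.18  0.68  1.54  0.    0.92 -0.57] grip 11.999922394752502 0.0598696639989413 F [ 0.4  1.2 -1.3]
```

```bash
python3 -m crank '[[-0.4,-1,0,1,0],[-0.4,-1,0,2,0],[-0.4,-1,0,3,0],[-0.4,-1,0,3.5,0],[-0.4,-1,0,4,0],[-0.4,-1,0,4,0],[-0.4,-1,0,4,0]]'
python3 -c "
from h import *
go(.5955,-.034,.2068,112.2)"
```

```text
time: 7.82
tool_pos: [0.5956, -0.0337, 0.2068]
tool_rot: [3.141, 0.0, 1.958]
contact_force: [-0.2, 0.3, 0.0]
opening: 0.0598
grip_force: 12.0
t 7.82 pos [ 0.5956 -0.0337  0.2068] yaw 112.2 -> [-0.3 -0.2 -0. ] -0.0 q [-0.18  0.68  1.54  0.    0.91 -0.57] grip 12.000024318695068 0.059787957817292424 F [-0.2  0.3  0. ]
```

```bash
python3 -m crank '[[-0.4,0,0,0.5,0],[-0.4,0,0,0.5,0],[0.4,0,0,0.5,0],[0.5,0,0,0.5,0],[0.5,0,0,0.5,0],[0.5,0,0,0.5,0],[0.6,0,0,0.5,0],[0.6,0,0,0.5,0]]'; python3 -m crank '[[0.6,0,0,-15,0],[0.6,0,0,-40,0],[0.6,0,0,-75,0],[0.6,0,0,-115,0],[0.6,0,0,-115,0],[0.6,0,0,-115,0]]'
python3 -c "
from h import *
go(.4625,-.301,.26,112.2)"
```

```text
time: 8.48
tool_pos: [0.5956, -0.0337, 0.2061]
tool_rot: [-3.142, -0.0, 1.958]
contact_force: [-0.4, -0.5, -0.5]
opening: 0.0727
grip_force: 0.0
time: 8.98
tool_pos: [0.5961, -0.0337, 0.324]
tool_rot: [3.137, 0.003, 1.958]
contact_force: [-0.2, -0.4, -0.9]
opening: 0.0736
grip_force: 0.0
t 8.98 pos [ 0.5961 -0.0337  0.324 ] yaw 112.2 -> [-196.9 -224.9   63.4] -0.0 q [-0.18  0.54  1.44  0.    1.16 -0.57] grip 0.0 0.0736194744561123 F [-0.2 -0.4 -0.9]
```

```bash
python3 -m crank '[[0.4,-197,-225,63,0],[0.4,-197,-225,63,0],[0.4,-197,-225,63,0],[0.4,-197,-225,63,0],[0.4,-197,-225,63,0],[0.4,-197,-225,63,0],[0.4,-197,-225,63,0],[0.4,-197,-225,63,0],[0.4,-197,-225,63,0],[0.4,-197,-225,63,0],[0.4,-197,-225,63,0],[0.4,-197,-225,63,0]]'
python3 - <<'E'
from h import *
go(.4625,-.301,.197,112.2)
a,D=save('side','side4');P=cloud('side',D)
Q=P[160:230,290:375].reshape(-1,3)
hsv=cv2.cvtColor(a,cv2.COLOR_RGB2HSV);m=(hsv[...,0]<16)&(hsv[...,1]>200)&(hsv[...,2]>100)
m&=(abs(P[...,0]-.595)<.06)&(abs(P[...,1]+.034)<.06)&(P[...,2]>.03)
q=P[m];z=np.percentile(q[:,2],95);print('spacer top',z);q=q[q[:,2]>z-.005];print(len(q),cv2.minAreaRect(q[:,:2].astype(np.float32)))
m=((hsv[...,0]<6)|(hsv[...,0]>174))&(hsv[...,1]>180)&(abs(P[...,0]-.4625)<.05)&(abs(P[...,1]+.3)<.05)
print('knob',m.sum(),P[m].mean(0),np.percentile(P[m],98,axis=0))
cv2.imwrite('pics/crop4.png',cv2.resize(a[150:350,260:460,::-1],None,fx=3,fy=3))
E
```

```text
time: 9.98
tool_pos: [0.4623, -0.2996, 0.2582]
tool_rot: [3.141, -0.0, 1.96]
contact_force: [-0.8, -0.1, 0.4]
opening: 0.0642
grip_force: 0.0
t 9.98 pos [ 0.4623 -0.2996  0.2582] yaw 112.3 -> [-1.4 -0.4 61.2] 0.001 q [-0.71  0.55  1.64  0.    0.95 -1.1 ] grip 0.0 0.06423790779200983 F [-0.8 -0.1  0.4]Traceback (most recent call last):
  File "<stdin>", line 7, in <module>
    return _quantile_unchecked(
        a, q, axis, out, overwrite_input, method, keepdims, weights)
    return _ureduce(a,
                    func=_quantile_ureduce_func,
    ...<5 lines>...
                    overwrite_input=overwrite_input,
                    method=method)
    r = func(a, **kwargs)
    result = _quantile(arr,
                       quantiles=q,
    ...<2 lines>...
                       out=out,
                       weights=wgt)
    slices_having_nans = np.isnan(arr[-1, ...])
                                  ~~~^^^^^^^^^
IndexError: index -1 is out of bounds for axis 0 with size 0
```

```bash
python3 - <<'E'
from h import *
z=np.load('side4.npz');a,D=z['a'],z['D'];P=cloud('side',D)
hsv=cv2.cvtColor(a,cv2.COLOR_RGB2HSV)
print(hsv[185:200:4,325:345:5].tolist(),P[190,332])
cv2.imwrite('pics/crop4.png',cv2.resize(a[150:350,260:460,::-1],None,fx=3,fy=3))
E
```

```text
[[[12, 194, 146], [10, 97, 126], [12, 190, 141], [12, 191, 139]], [[14, 184, 212], [2, 53, 67], [150, 2, 104], [12, 157, 216]], [[13, 190, 173], [14, 178, 232], [11, 146, 187], [14, 181, 230]], [[12, 190, 142], [12, 193, 139], [17, 97, 229], [17, 105, 207]]] [ 0.59920658 -0.02705157  0.02719786]
```

View pics/crop4.png

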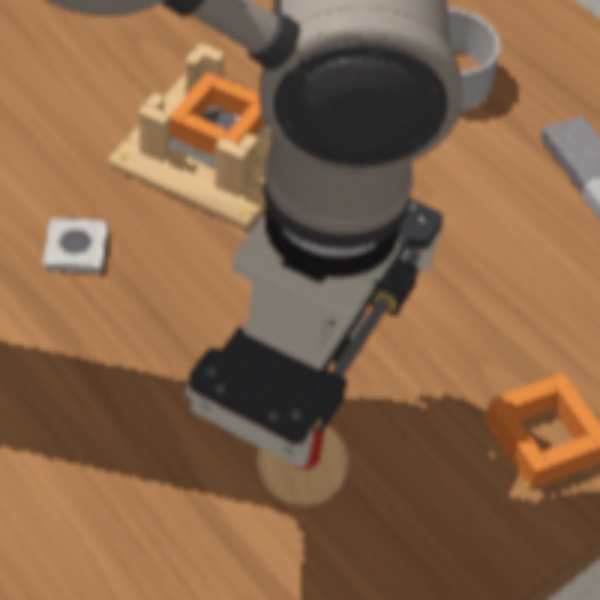

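The crop shows the orange spacer seated in the pocket at (333,187) full-image, on the die, and the gripper above the disc at (361,305) with the knob between the fingers.

```bash
python3 -m crank '[[0.4,-1,0,15,0],[0.4,-1,0,35,0],[0.4,-1,0,50,0],[0.4,-1,0,58,0],[0.4,-1,0,61,0],[0.4,-1,0,61,0],[0.4,-1,0,61,0]]'
python3 - <<'E'
from h import *
go(.4625,-.301,.197,112.2)
z=np.load('side4.npz');a,D=z['a'],z['D'];P=cloud('side',D)
hsv=cv2.cvtColor(a,cv2.COLOR_RGB2HSV)
m=(hsv[...,1]>205)&(abs(P[...,0]-.595)<.05)&(abs(P[...,1]+.034)<.05)&(P[...,2]>.043)&(P[...,2]<.057)
m[:,350:]=0
print(P[m].mean(0),m.sum(),cv2.minAreaRect(P[m][:,:2].astype(np.float32)))
a,D=save('top','top5');P=cloud('top',D)
m=(P[...,2]>.005)&(P[...,2]<.018)&(abs(P[...,0]-.4625)<.05)&(abs(P[...,1]+.3)<.05)
print(m.sum(),cv2.minEnclosingCircle(P[m][:,:2].astype(np.float32)))
hsv=cv2.cvtColor(a,cv2.COLOR_RGB2HSV)
m=(hsv[...,1]>190)&(abs(P[...,0]-.595)<.05)&(abs(P[...,1]+.034)<.05)&(P[...,2]>.043)&(P[...,2]<.057)
print(m.sum(),P[m].mean(0),cv2.minAreaRect(P[m][:,:2].astype(np.float32)))
E
```

```text
time: 10.62
tool_pos: [0.4624, -0.3018, 0.1979]
tool_rot: [3.141, 0.001, 1.958]
contact_force: [-0.4, 0.3, -0.5]
opening: 0.0645
grip_force: 0.0
t 10.62 pos [ 0.4624 -0.3018  0.1979] yaw 112.2 -> [0.7 0.4 0.9] 0.0 q [-0.72  0.64  1.68  0.    0.82 -1.1 ] grip 0.0 0.06451627026406971 F [-0.4  0.3 -0.5]
[nan nan nan] 0 ((0.0, 0.0), (0.0, 0.0), 0.0)
9 ((0.49236860871315, -0.2684738039970398), 0.0189589262008667)
309 [ 0.59430018 -0.03432403  0.04961885] ((0.5950623750686646, -0.0339384526014328), (0.06054723635315895, 0.059671975672245026), 22.225807189941406)<stdin>:7: RuntimeWarning: Mean of empty slice.
  ret = um.true_divide(
```

```bash
python3 -m crank '[[0,0.5,0,0,0],[-0.2,0.5,0,0,0],[-0.4,0.5,0,0,0],[-0.5,0.5,0,0,0],[-0.7,0.5,0,0,0],[-0.8,0.5,0,0,0],[-1,0.5,0,0,0],[-1,0.5,0,0,0],[-1,0.5,0,0,0],[-1,0.5,0,0,0],[-1,0.5,0,0,0],[-1,0.5,0,0,0]]' 15; python3 -m crank '[[-1,0,0,-5,0],[-1,0,0,-12,0],[-1,0,0,-25,0],[-1,0,0,-40,0],[-1,0,0,-60,0],[-1,0,0,-80,0],[-1,0,0,-95,0],[-1,0,0,-100,0],[-1,0,0,-100,0],[-1,0,0,-100,0]]'
python3 - <<'E'
from h import *
go(.595,-.034,.298,112.2)
E
```

```text
time: 11.67
tool_pos: [0.4618, -0.3015, 0.1972]
tool_rot: [3.141, 0.0, 1.958]
contact_force: [1.5, -0.6, 1.0]
opening: 0.0237
grip_force: 15.0
time: 12.5
tool_pos: [0.4616, -0.3013, 0.2969]
tool_rot: [-3.141, -0.0, 1.958]
contact_force: [-0.5, -0.2, -1.1]
opening: 0.0236
grip_force: 15.0
t 12.5 pos [ 0.4616 -0.3013  0.2969] yaw 112.2 -> [197.2 224.5  -1. ] -0.0 q [-0.72  0.5   1.6   0.    1.04 -1.1 ] grip 14.999946355819702 0.02357179669416203 F [-0.5 -0.2 -1.1]
```

```bash
python3 -m crank '[[-1,10,12,-1,0],[-1,30,34,-1,0],[-1,52,60,-1,0],[-1,75,86,-1,0],[-1,98,112,-1,0],[-1,120,137,-1,0],[-1,142,162,-1,0],[-1,162,185,-1,0],[-1,180,205,-1,0],[-1,192,219,-1,0],[-1,197,224.5,-1,0],[-1,197,224.5,-1,0]]'; python3 -m crank '[[-1,0,0,0,0],[-1,0,0,0,0],[-1,0,0,0,0]]'
python3 - <<'E'
from h import *
go(.595,-.034,.248,112.2)
a,D=save('side','side6');P=cloud('side',D)
m=(P[...,2]>.10)&(P[...,2]<.118)&(abs(P[...,0]-.595)<.06)&(abs(P[...,1]+.034)<.06)
hsv=cv2.cvtColor(a,cv2.COLOR_RGB2HSV)
print(m.sum(),m.any() and (cv2.minEnclosingCircle(P[m][:,:2].astype(np.float32)),np.percentile(P[m],[3,97],axis=0)))
cv2.imwrite('pics/crop5.png',cv2.resize(a[100:240,260:420,::-1],None,fx=4,fy=4))
E
```

```text
time: 13.5
tool_pos: [0.5954, -0.0329, 0.2968]
tool_rot: [-3.14, -0.001, 1.96]
contact_force: [-0.1, -0.7, -1.4]
opening: 0.0239
grip_force: 15.0
time: 13.75
tool_pos: [0.5949, -0.0356, 0.298]
tool_rot: [-3.141, -0.0, 1.956]
contact_force: [-0.5, 0.2, -1.1]
opening: 0.0233
grip_force: 15.0
t 13.75 pos [ 0.5949 -0.0356  0.298 ] yaw 112.1 -> [ 1.5  0.7 50. ] -0.002 q [-0.19  0.57  1.47 -0.    1.11 -0.57] grip 14.999896734952927 0.023335304414806766 F [-0.5  0.2 -1.1]
270 (((0.5934977531433105, -0.037163447588682175), 0.030581660568714142), array([[ 0.56511257, -0.06525025,  0.10146645],
       [ 0.61950101, -0.02922713,  0.114947  ]]))
```

View pics/crop5.png

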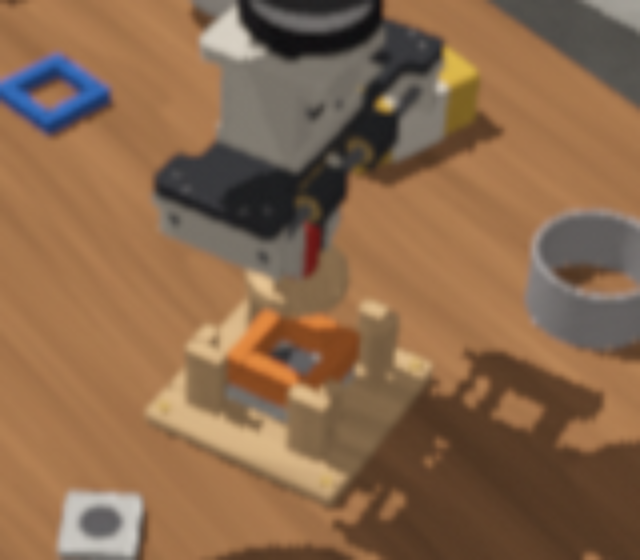

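The crop shows the disc held level, knob up, over the spacer at about (335,170) full-image, 2–3 mm short of centre. I'll correct for that while lowering.

```bash
python3 -m crank '[[-1,1,1,6,0],[-1,2,1,13,0],[-1,2,1,21,0],[-1,2,1,29,0],[-1,2,1,36,0],[-1,2,1,41,0],[-1,2,1,44,0],[-1,2,1,46,0],[-1,2,1,47,0],[-1,2,1,47,0]]'; python3 -m crank '[[-1,0,0,1,0],[-1,0,0,1.5,0],[-1,0,0,2,0],[-1,0,0,2.5,0],[-1,0,0,3,0],[-1,0,0,3,0],[-1,0,0,3,0]]'
python3 - <<'E'
from h import *
go(.595,-.034,.2475,112.2)
E
```

```text
time: 14.63
tool_pos: [0.5956, -0.0321, 0.2512]
tool_rot: [3.141, 0.0, 1.958]
contact_force: [-0.4, -0.3, -0.9]
opening: 0.0233
grip_force: 15.0
time: 15.22
tool_pos: [0.5955, -0.0321, 0.2482]
tool_rot: [3.142, -0.0, 1.958]
contact_force: [0.4, -0.1, -1.3]
opening: 0.0237
grip_force: 15.0
t 15.22 pos [ 0.5955 -0.0321  0.2482] yaw 112.2 -> [-1.6 -1.2  0.7] -0.0 q [-0.18  0.63  1.51  0.    1.   -0.57] grip 14.999910145998001 0.023724250018359684 F [ 0.4 -0.1 -1.3]
```

```bash
python3 -m crank '[[-1,-1,-0.5,0.4,0],[-1,-1,-0.5,0.8,0],[-1,-1,-0.5,1.2,0],[-1,-1,-0.5,1.4,0],[-1,-1,-0.5,1.4,0],[-1,-1,-0.5,1.4,0]]'
```

```text
time: 15.72
tool_pos: [0.5954, -0.0333, 0.2472]
tool_rot: [3.141, 0.0, 1.958]
contact_force: [-1.8, -1.7, 3.7]
opening: 0.0235
grip_force: 15.0
```

In contact (Fz +3.7 N). Releasing, then retreating straight up.

```bash
python3 -m crank '[[-0.4,0,0,0,0],[-0.3,0,0,0,0],[-0.2,0,0,0,0],[0,0,0,0,0],[0.2,0,0,0,0],[0.3,0,0,0,0],[0.3,0,0,0,0],[0.3,0,0,0,0]]'; python3 -m crank '[[0.3,0,0,-10,0],[0.3,0,0,-30,0],[0.3,0,0,-60,0],[0.3,0,0,-90,0],[0.3,-40,-40,-110,0],[0.3,-80,-80,-110,0],[0.3,-120,-120,-110,0],[0.3,-160,-160,-110,0],[0.3,-180,-180,-110,0],[0.3,-180,-180,-110,0],[0.3,-180,-180,-110,0],[0.3,-180,-180,-110,0]]'
python3 - <<'E'
from h import *
for n in('top','side'):
    a,D=save(n,n+'7');P=cloud(n,D);hsv=cv2.cvtColor(a,cv2.COLOR_RGB2HSV)
    b=(abs(P[...,0]-.595)<.06)&(abs(P[...,1]+.034)<.06)
    r=b&((hsv[...,0]<6)|(hsv[...,0]>174))&(hsv[...,1]>170)&(P[...,2]>.09);print(n,'knob',r.sum(),P[r].mean(0),np.percentile(P[r][:,2],95))
    d=b&(P[...,2]>.061)&(P[...,2]<.068)&(np.hypot(P[...,0]-.595,P[...,1]+.034)<.036);print('disc',d.sum(),cv2.minEnclosingCircle(P[d][:,:2].astype(np.float32)))
cv2.imwrite('pics/crop6.png',cv2.resize(a[120:240,260:420,::-1],None,fx=4,fy=4))
E
```

```text
time: 16.38
tool_pos: [0.5954, -0.0332, 0.2468]
tool_rot: [3.142, -0.0, 1.958]
contact_force: [-0.1, 0.3, -0.6]
opening: 0.0592
grip_force: 0.0
time: 17.38
tool_pos: [0.4955, -0.2703, 0.3576]
tool_rot: [3.141, 0.001, 1.953]
contact_force: [0.8, -0.4, -0.7]
opening: 0.0598
grip_force: 0.0
top knob 60 [ 0.59227339 -0.03299132  0.1009583 ] 0.10517319176472163
disc 199 ((0.5945769548416138, -0.033473238348960876), 0.029972607269883156)
side knob 79 [ 0.59246407 -0.03760603  0.09950319] 0.10332366342075272
disc 175 ((0.5941758155822754, -0.03438958525657654), 0.03065037727355957)
```

View pics/crop6.png

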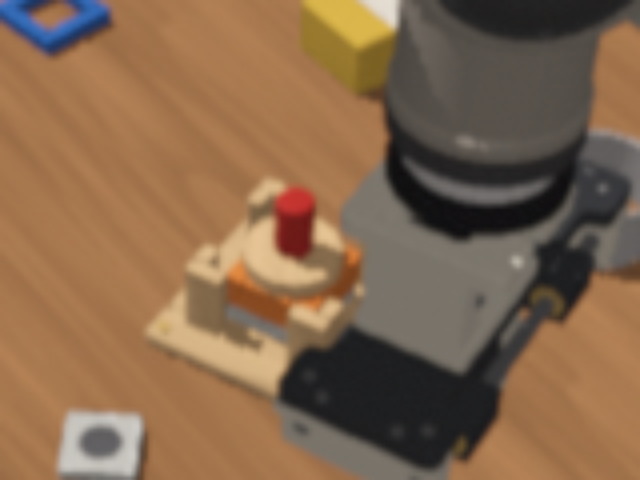

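The picture shows the disc level on the orange spacer in the pocket, knob up at (333,175) full-image. It is centred within about 1 mm, at the right height, and the arm is clear.

```bash
python3 -c "
from cell import ticket
print(ticket.hand_in())"
```

```text
the job is handed in; nothing more can be done
None
```

The job is handed in: the orange spacer lies flat and square on the die plate, with the pressing disc knob up on top, both measured within about 2 mm of the pocket's centre, the gripper clear, at about 17.5 s; no verdict was shown.

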